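Turn a bench hot plate up four clicks

ROBOT

A 7-joint arm with a two-finger parallel gripper is mounted at the origin on the work surface. World frame = base frame: x ahead of the robot, y to its left, z up, the work surface at z = 0. Lengths are in m, angles in rad, forces in N, time in s.
With the tool pointing down it reaches from about 0.425 to 0.925 m from the base axis. Payload 6.8 kg.
Tool frame: the origin (TCP) lies midway between the tips of the shut fingers; the grasp point (between the pads) lies 19 mm behind it; z points along the fingers, x is the direction in which the jaws open and shut, and the axes are right-handed (so a half turn about z gives the same grasp; the last joint's range is limited). The gripper opens to 85 mm and grips with 20 to 120 N. Pads are 22 mm wide; open, the fingers measure 114 mm over their backs; the gripper's body (76 mm by 85 mm) begins 54 mm behind the grasp point. The pads swing forward as they close: fully open they stand 13 mm farther back than shut.
Start: joints at [-1.358, 0.477, 0.022, 1.555, -0.011, 1.109, -0.083], TCP at [0.213, 0.641, 0.231] pointing down, gripper open.
Joint ranges: [-2.96, 2.96], [-0.34, 2.1], [-1.41, 1.46], [0.24, 2.44], [-1.37, 4.51], [0.17, 1.92], [-2.96, 2.96]. Speed limits (rad/s): [2.39, 2.39, 3.14, 3.14, 3.14, 3.14, 3.14].

INTERFACE

Orientations are given as a rotation vector (axis times angle).
In Python, from bench import r gives the robot as it stands. The module is installed in compiled form; this text tells all that it offers.
- The arm moves only by the shell command python3 -m pendant 'ROWS' [OPENING] [FORCE]. ROWS is text: rows parted by semicolons, each of 4 numbers parted by spaces: the shift along the tool's x, y, z in cm, then the turn about the tool's z in degrees. A call has 1 to 8 rows; each row shifts and turns the pose as measured when the row begins, along the tool's axes as they then stand; what a row does not reach is not made up. A row lasts 1/12 s, in which the tool goes at most 41.7 mm and 7.16 degrees, less where a joint would pass 70% of its speed; a pose out of reach is approached as far as the arm can. A call with a gripper value outside its range is refused whole. OPENING is the closure in counts, from 0 (fully open) to 255 (shut), set as the call begins (- or left out, the last holds). The fingers move at their own pace and stop on an object; FORCE is the grip in N (left out, the last holds). Time passes only in rows, so rows that do not move let the fingers close. It gives the time, the measured TCP pose, the force and the opening at its end, in the units of the state.
- r.get_obs(): the state, without advancing time (a new reading comes with each control period).
- r.grab_frame(name): name is "scene" or "side" or "wrist"; returns a dict with "color" (384x512x3 uint8, red, green, blue), "fx", "fy", "cx", "cy" (pixels), "R" (3x3) and "t" (3): a world point X has camera coordinates R X + t; the wrist camera has in their place "hand_eye" (4x4, takes a point from camera to tool coordinates, whose origin is the TCP and whose axes are the tool frame's). Camera axes: x right, y down, z forward; pixel columns grow to the right and rows downward; lengths in m; the calibration is good to about 2 mm. A picture is of the moment at which its call begins: read the wrist's pose just before it. There is no depth.
- r.hand_in(): hands the job in, once; it reports no verdict.
The state is a dict: "clock": time; "joints": joint angles; "qvel": joint speeds; "tau": joint torques, N m; "tcp_pos": TCP position; "orientation": TCP orientation; "contact_force": force on the tool from outside, world axes, zero at the start; "moment": the same for the moment, N m; "grip_width": finger opening in m.
Only numpy, scipy, OpenCV 4.12 (cv2) and the standard library are available. Lean on these libraries where they do the work, as an engineer would, in place of code of your own. Each camera call takes 0.05 s, during which the arm holds its last target.

TASK

The glass warming on the bench hot plate needs more heat: with one fingertip against the side of the dial's finger bar, gently push the click-stop dial round clockwise (seen from above) exactly four clicks from where it now stands, and leave it sitting in that click with your hand clear. Do not grip or force the dial, do not touch the hot slab, and leave the glass pieces, the bowl and the brass weight where they are.

Things in the scene. Friction and masses are not known exactly. Their poses are not given: they have to be found in the camera images.
- hotplate: grey bench hot plate, fixed to the bench, 320 (x) x 210 (y) mm. Origin: centre of its underside on the bench; its x axis points from its front (low bare-metal control deck, 60 mm above the bench) to its back (heated slab), z up
- dial: black click-stop heat dial flat on the control deck, 95 mm in front of the hot plate's origin, turning about its vertical axis. Round skirt 76 mm across, top 6 mm above the deck, carrying the finger bar. Origin: on its axis at deck height (60 mm above the bench); x axis along the bar to its pointer end, z up. At the start it sits 0 to 3 clicks up from its anticlockwise end stop, of 8 clicks in all
- dial_bar (a point): centre of the top of the dial's straight raised finger bar: 72 mm long, 13 mm thick, from 6 to 26 mm above the deck, on the dial's axis. Clicks are 30 degrees apart: 5 to 8 N pushed square on the bar 27 mm from the axis leaves a click, the push falls to nothing half-way (15 degrees) and the dial then snaps by itself into the next
- dial_tip (a point): pointer end of the finger bar's top edge, 36 mm from the dial's axis, 26 mm above the deck; a white line runs along the pointer half of the bar's top, and black ticks on the deck mark the nine click positions
- hot_top: white heated slab of the hot plate, 180 x 180 x 12 mm, hot. Origin: centre of its underside, 74 mm above the bench (its top is 86 mm above it), 155 mm behind the dial's axis; its front edge is 65 mm from the dial's axis
- cabochon_mid (a point): green domed glass piece, 42 mm across, 16 mm high, loose on the slab; the point is its centre, 8 mm above the slab
- glass_bar_mid (a point): amber glass block 30 x 62 x 16 mm, loose on the slab; the point is its centre
- bowl_mid (a point): black bowl of glass marbles, 120 mm across, 54 mm high over the marbles, loose on the bench to the left (+y side) of the hot plate; the point is on its axis, 22 mm up
- weight_mid (a point): small brass weight with a neck and knob, 48 mm across, 49 mm high, loose on the bench to the right (-y side) of the hot plate; the point is on its axis, 24 mm up

How it is judged:
By the outcome, as a careful person would: the job done as asked, in the order asked, and still so for the second after the job is handed in, with the robot touching nothing.
It also fails if it takes over 56 s, if anything falls off the work surface, if the arm or the gripper's body presses on something with over 40 N, if the wrist force passes 120 N, or if a joint passes its speed limit or range.

## Working session

There is one attempt and no reset: what is moved stays moved. The work goes in short steps, Python scripts to look and compute and a shell command to move; the robot and the scene stay as the last step left them, time stands still between calls to the robot, and variables do not carry over. Pictures are saved under pics/ and viewed, and the job is handed in when it is done.

```bash
mkdir -p pics; ls
python3 - <<'E'
from bench import r
import cv2,numpy as np
o=r.get_obs()
for k,v in o.items(): print(k,np.round(v,4))
for n in("scene","side","wrist"):
    f=r.grab_frame(n); cv2.imwrite(f"pics/{n}0.png",f["color"][:,:,::-1])
    print(n,{k:np.round(v,4).tolist() for k,v in f.items() if k!="color"})
E
```

```text
pics
clock 0.0
joints [-1.3581  0.4778  0.0224  1.5564 -0.0115  1.1093 -0.0831]
qvel [-0.0006 -0.0012  0.0006  0.0007  0.      0.      0.0001]
tau [ 1.30000e-03 -5.96434e+01  1.60810e+00 -2.81192e+01  1.24000e-02
  9.00000e-03 -0.00000e+00]
tcp_pos [0.2127 0.64   0.2304]
orientation [ 2.5468e+00  1.8375e+00 -2.1000e-03]
contact_force [-0.162  -0.4303 -0.234 ]
moment [-0.0603 -0.0194 -0.0092]
grip_width 0.0851
scene {'fx': 411.0032, 'fy': 411.0032, 'cx': 261.9406, 'cy': 199.466, 'R': [[-0.7353, 0.6776, -0.0142], [0.5665, 0.603, -0.5617], [-0.3721, -0.421, -0.8272]], 't': [0.4042, -0.334, 1.2643]}
side {'fx': 458.6279, 'fy': 458.6279, 'cx': 262.6109, 'cy': 191.0787, 'R': [[0.8175, -0.576, -0.0037], [-0.3855, -0.5422, -0.7466], [0.428, 0.6118, -0.6653]], 't': [-0.4641, 0.3517, 0.7529]}
wrist {'fx': 280.5217, 'fy': 280.5217, 'cx': 261.3508, 'cy': 187.8788, 'hand_eye': [[1.0, 0.0013, 0.0003, -0.0001], [-0.0013, 0.9555, 0.2949, -0.0757], [0.0001, -0.2949, 0.9555, -0.1424], [0.0, 0.0, 0.0, 1.0]]}
```

View pics/scene0.png

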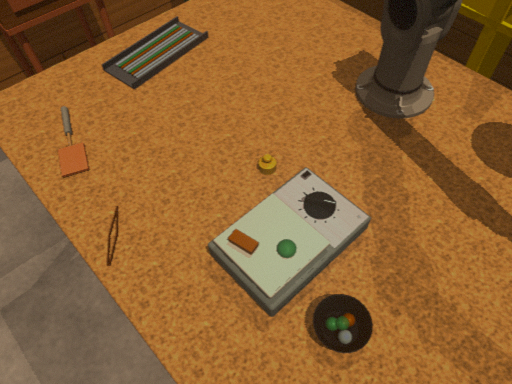

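View pics/side0.png

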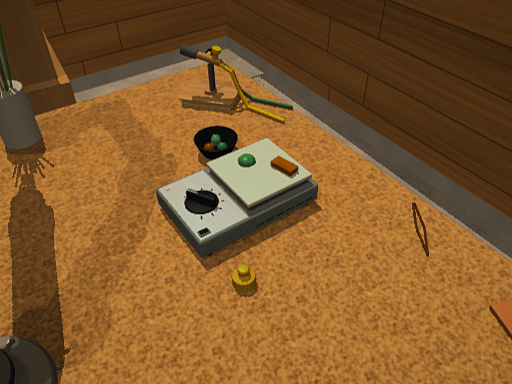

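View pics/wrist0.png

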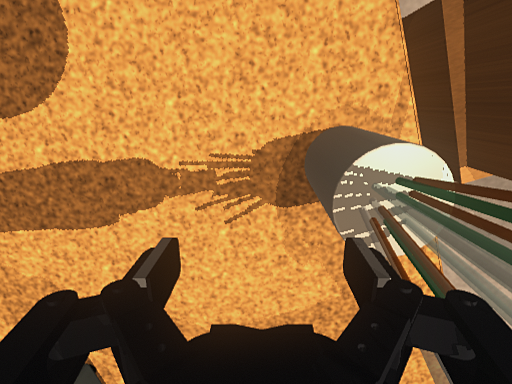

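The scene view shows the dial at about (320,205), the weight at (267,163) and the bowl at (343,323). The side view shows the dial at about (201,202). A vase stands close to the gripper, so I need to keep away from it. Next I'll enlarge the dial.

Run:
```python
import cv2
a=cv2.imread("pics/scene0.png")[160:260,270:380];b=cv2.imread("pics/side0.png")[160:260,150:260]
cv2.imwrite("pics/sc1.png",cv2.resize(a,None,fx=7,fy=6*7/6*0.85,interpolation=2)[:600]) 
cv2.imwrite("pics/sc1.png",cv2.resize(a,None,fx=6,fy=6,interpolation=2));cv2.imwrite("pics/sd1.png",cv2.resize(b,None,fx=6,fy=6,interpolation=2))
```

```text
(no output)
```

View pics/sc1.png

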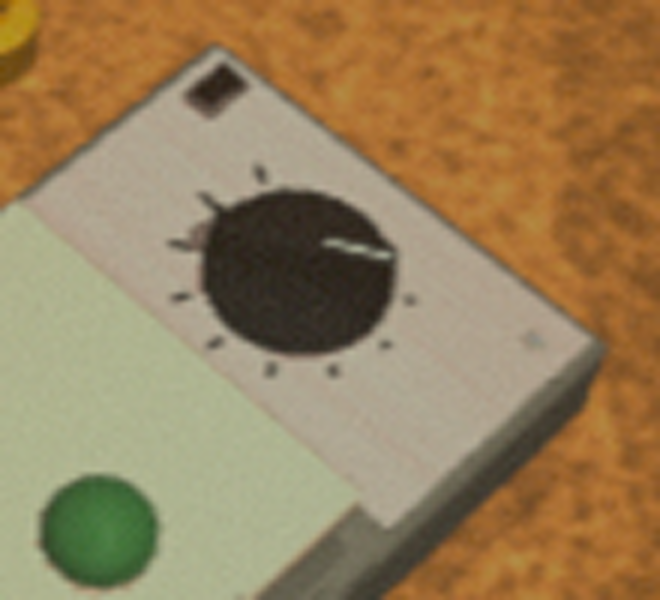

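View pics/sd1.png

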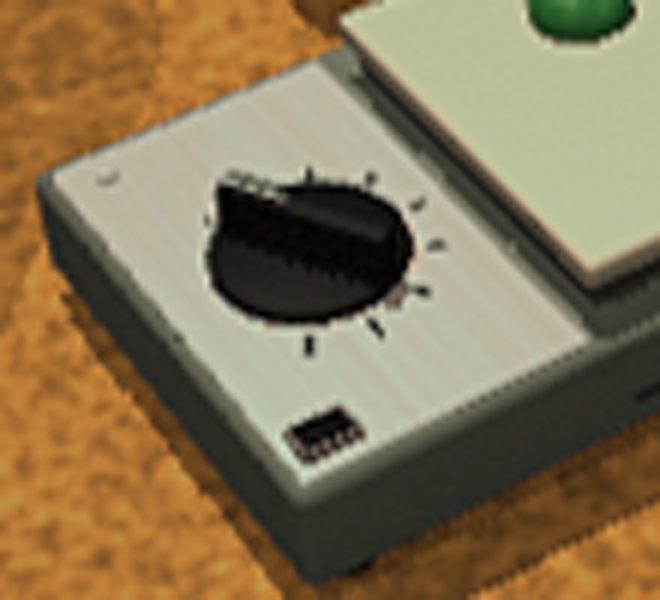

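```bash
cat > h.py <<'E'
import numpy as np
C={}
C['scene']=dict(fx=411.0032,cx=261.9406,cy=199.466,R=np.array([[-0.7353,0.6776,-0.0142],[0.5665,0.603,-0.5617],[-0.3721,-0.421,-0.8272]]),t=np.array([0.4042,-0.334,1.2643]))
C['side']=dict(fx=458.6279,cx=262.6109,cy=191.0787,R=np.array([[0.8175,-0.576,-0.0037],[-0.3855,-0.5422,-0.7466],[0.428,0.6118,-0.6653]]),t=np.array([-0.4641,0.3517,0.7529]))
def bp(n,u,v,z):
    c=C[n];d=c['R'].T@np.array([(u-c['cx'])/c['fx'],(v-c['cy'])/c['fx'],1]);o=-c['R'].T@c['t']
    return o+d*(z-o[2])/d[2]
def pj(n,X):
    c=C[n];p=c['R']@X+c['t'];return p[:2]/p[2]*c['fx']+[c['cx'],c['cy']]
E
python3 - <<'E'
from h import *
from scipy.optimize import least_squares
S=[(410,300),(385,345),(333,370),(270,370),(215,343),(180,296),(178,243),(210,203),(260,173)]
D=[(308,174),(371,178),(418,204),(436,244),(422,291),(376,328),(309,345)]
def fit(P):
    s=least_squares(lambda q:np.hypot(P[:,0]-q[0],P[:,1]-q[1])-q[2],[*P.mean(0),.045]).x
    print(np.round(s,4)); 
    print(np.round(np.degrees(np.arctan2(P[:,1]-s[1],P[:,0]-s[0])),1)); return s
cs=fit(np.array([bp('scene',270+u/6-.4,160+v/6-.4,.06)[:2] for u,v in S]))
cd=fit(np.array([bp('side',150+u/6-.4,160+v/6-.4,.06)[:2] for u,v in D]))
for n,c,pts in (('scene',cs,[(392,255),(325,242)]),('side',cd,[(222,178),(290,197)])):
    o={'scene':(270,160),'side':(150,160)}[n]
    for u,v in pts:
        X=bp(n,o[0]+u/6-.4,o[1]+v/6-.4,.086);d=X[:2]-c[:2];print(n,X.round(4),np.hypot(*d).round(4),np.degrees(np.arctan2(d[1],d[0])).round(1))
# corners of deck
for u,v in [(215,45),(605,345),(388,527)]: print('sc corner',bp('scene',270+u/6-.4,160+v/6-.4,.06).round(4))
for n,pts in (('scene',[(267,160)]),('side',[(244,274)])):
    for p in pts: print('weight',bp(n,*p,.035).round(3))
print('bowl',bp('scene',343,323,.04).round(3),bp('side',216,142,.04).round(3))
E
```

```text
[0.5085 0.1524 0.0465]
[ 119.5   90.2   61.1   31.5    2.3  -28.6  -59.4  -89.  -120.5]
[0.5109 0.1568 0.0471]
[  62.    31.7    2.   -27.4  -59.3  -89.7 -120.4]
scene [0.491  0.1827 0.086 ] 0.035 120.1
scene [0.505  0.1614 0.086 ] 0.0096 111.5
side [0.493  0.1872 0.086 ] 0.0353 120.5
side [0.5084 0.1633 0.086 ] 0.007 110.9
sc corner [0.4501 0.0531 0.06  ]
sc corner [0.4474 0.2564 0.06  ]
sc corner [0.5659 0.252  0.06  ]
weight [ 0.49  -0.045  0.035]
weight [ 0.488 -0.049  0.035]
bowl [0.671 0.372 0.04 ] [0.669 0.361 0.04 ]
```

The dial axis is at about (0.510, 0.155). The ticks lie at 120°, 90° … -120°, and the pointer is at about 120°, which is the anticlockwise end. The target is therefore a pointer angle of about 0°. I'll approach high with the fingers shut, then push with the outer face of one finger.

```bash
python3 -m pendant '-2.8 3.0 0 0;-2.8 3.0 0 0;-2.8 3.0 0 0;-2.8 3.0 0 0;-2.8 3.0 0 0;-2.8 3.0 0 0;-2.8 3.0 0 0;-2.8 3.0 0 0' 255 20
cat >> h.py <<'E'
from scipy.spatial.transform import Rotation as Ro
def st(goal=None,xang=None):
    from bench import r
    o=r.get_obs();M=Ro.from_rotvec(o['orientation']).as_matrix();a=np.degrees(np.arctan2(M[1,0],M[0,0]))
    print('t',round(o['clock'],2),'tcp',o['tcp_pos'].round(4),'xang',a.round(1),'tilt',M[2].round(3),'F',o['contact_force'].round(1),'j7',o['joints'][-1].round(2),'w',round(o['grip_width'],4))
    if goal is not None: print('tool shift cm',(M.T@(np.array(goal)-o['tcp_pos'])*100).round(2),'turn',round(a-xang,1))
E
python3 -c "
from h import *
st((.470,.163,.17),30)"
```

```text
clock: 0.82
tcp_pos: [0.3651, 0.3534, 0.2258]
orientation: [-2.527, -1.86, 0.009]
contact_force: [0.5, 0.1, -0.1]
grip_width: -0.0003
t 0.82 tcp [0.3651 0.3534 0.2258] xang 72.7 tilt [-0.002 -0.006 -1.   ] F [ 0.5  0.1 -0.1] j7 0.41 w -0.0003
tool shift cm [-15.04  15.71   5.52] turn 42.7
```

```bash
python3 -m pendant '0 0 0 7.1;0 0 0 7.1;0 0 0 7.1;0 0 0 7.1;0 0 0 7.1;0 0 0 7.1' >/dev/null
python3 -c "
from h import *
st((.470,.163,.17),30)"
```

```text
t 1.32 tcp [0.3722 0.3385 0.2253] xang 29.4 tilt [-0.008  0.001 -1.   ] F [ 0.2 -0.3 -0.4] j7 -0.29 w 0.0001
tool shift cm [-0.05 20.08  5.56] turn -0.6
```

```bash
python3 -m pendant '0 3.3 0.9 0;0 3.3 0.9 0;0 3.3 0.9 0;0 3.3 0.9 0;0 3.3 0.9 0;0 3.3 0.9 0;0 0 0 0;0 0 0 0' >/dev/null
python3 - <<'E'
from h import *
import cv2
from bench import r
st((.470,.163,.12),30)
for n in("scene","side","wrist"):
    f=r.grab_frame(n); cv2.imwrite(f"pics/{n}2.png",f["color"][:,:,::-1])
a=cv2.imread("pics/scene2.png")[110:260,230:400];b=cv2.imread("pics/side2.png")[110:260,110:310]
cv2.imwrite("pics/b2.png",cv2.resize(b,None,fx=4,fy=4,interpolation=2))
E
```

```text
t 1.98 tcp [0.4704 0.1607 0.1689] xang 29.2 tilt [-0.006 -0.    -1.   ] F [0.2 0.4 0.5] j7 0.17 w -0.0002
tool shift cm [ 0.11 -0.22  4.89] turn -0.8
```

View pics/b2.png

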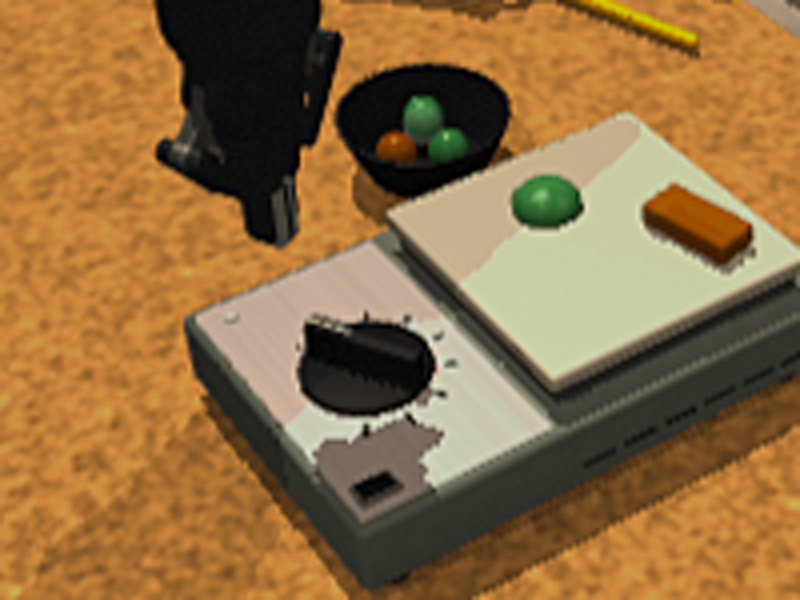

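View pics/wrist2.png

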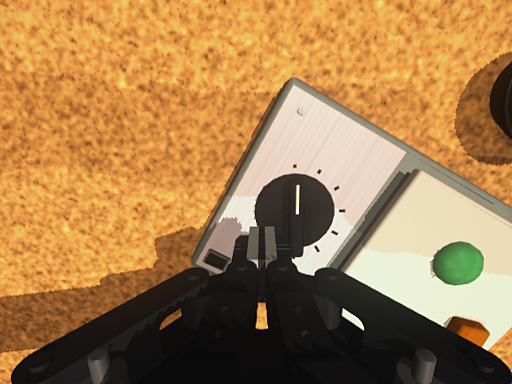

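The wrist view shows the bar's white line vertical from about (297,185) to (297,215), so it is parallel to tool y. The skirt is centred at about (295,210) and the shut fingers are to the left. I'll measure the dial axis from this view.

Run:
```python
import cv2
a=cv2.imread("pics/wrist2.png")[130:290,190:390]
cv2.imwrite("pics/w2.png",cv2.resize(a,None,fx=4,fy=4-.25,interpolation=2) if 0 else cv2.resize(a,(800,600),interpolation=2) if 0 else cv2.resize(a[:150],None,fx=4,fy=4,interpolation=2))
```

```text
(no output)
```

View pics/w2.png

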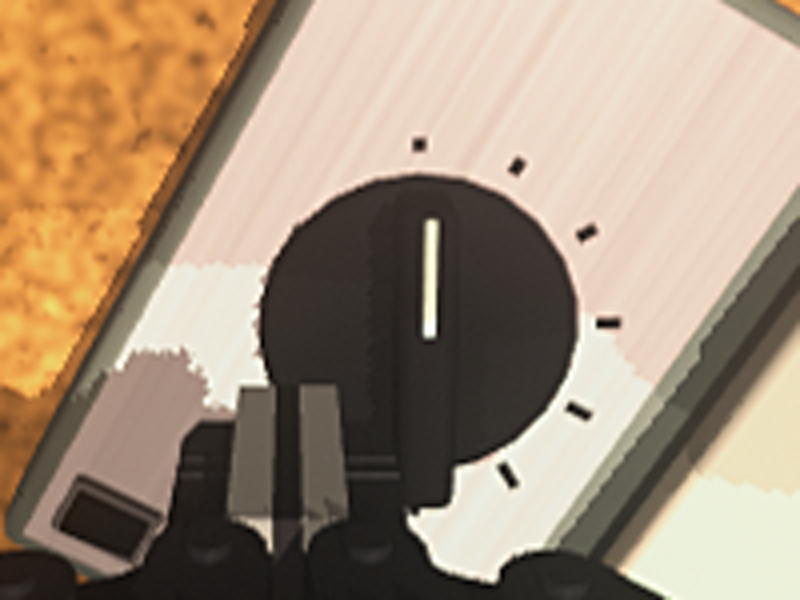

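Run:
```python
from h import *
from bench import r
o=r.get_obs();M=Ro.from_rotvec(o['orientation']).as_matrix();p=o['tcp_pos']
he=np.array([[1,.0013,.0003,-.0001],[-.0013,.9555,.2949,-.0757],[.0001,-.2949,.9555,-.1424]])
def w(u,v,z):
    u=190+u/4-.4;v=130+v/4-.4
    d=M@he[:,:3]@np.array([(u-261.3508)/280.5217,(v-187.8788)/280.5217,1]);c=p+M@he[:,3]
    X=c+d*(z-c[2])/d[2]; return X
for nm,q in dict(linetip=(432,220,.086),linein=(429,338,.086),tail=(430,505,.086),skL=(261,320,.066),skR=(578,320,.066),skT=(430,175,.066)).items():
    X=w(*q);print(nm,X.round(4),'tool',(M.T@(X-p)).round(4))
T=np.array([w(u,v,.06)[:2] for u,v in [(419,145),(517,166),(587,233),(608,323),(578,411),(508,475)]])
from scipy.optimize import least_squares
s=least_squares(lambda q:np.hypot(T[:,0]-q[0],T[:,1]-q[1])-q[2],[.51,.155,.046]).x
print(s.round(4),np.degrees(np.arctan2(T[:,1]-s[1],T[:,0]-s[0])).round(1))
for q in [(185,440),(235,390),(275,385),(300,385),(340,385),(405,440)]: print('finger',(M.T@(w(*q,p[2])-p)).round(4), (M.T@(w(*q,p[2]+.02)-p)).round(4))
```

```text
linetip [0.4916 0.1853 0.086 ] tool [ 0.0304 -0.009   0.0832]
linein [0.505  0.1622 0.086 ] tool [0.0308 0.0177 0.0832]
tail [0.5267 0.1275 0.086 ] tool [0.0326 0.0586 0.0832]
skL [0.4747 0.1407 0.066 ] tool [-0.0061  0.0215  0.1034]
skR [0.5394 0.1775 0.066 ] tool [0.0682 0.0213 0.103 ]
skT [0.4908 0.1902 0.066 ] tool [ 0.0322 -0.0136  0.1032]
[0.5099 0.1551 0.0457] [121.2  91.7  61.8  31.8   1.4 -29.1]
finger [-0.0144 -0.0012  0.0001] [-0.0124 -0.0117 -0.0199]
finger [-0.0072 -0.0089  0.    ] [-0.0062 -0.0183 -0.02  ]
finger [-0.0017 -0.0097  0.    ] [-0.0015 -0.019  -0.02  ]
finger [ 0.0018 -0.0097 -0.    ] [ 0.0015 -0.019  -0.02  ]
finger [ 0.0073 -0.0097 -0.    ] [ 0.0063 -0.019  -0.02  ]
finger [ 0.0166 -0.0013 -0.0001] [ 0.0142 -0.0118 -0.0201]
```

Wrist and fixed cameras agree: axis (0.510, 0.155), deck yaw about 1.3°, TCP about 24 mm along the bar, bar face 25 mm ahead in +x. I'll lower the tip to z≈0.074.

```bash
python3 -m pendant '0 -0.1 2.8 0;0 -0.1 2.8 0;0 0 1.8 0;0 0 1.2 0;0 0 0.5 0;0 0 0 0' >/dev/null
python3 - <<'E'
from h import *
import cv2
from bench import r
st((.470,.162,.074),30)
for n in("side","wrist"):
    f=r.grab_frame(n); cv2.imwrite(f"pics/{n}3.png",f["color"][:,:,::-1])
b=cv2.imread("pics/side3.png")[140:260,140:280]
cv2.imwrite("pics/b3.png",cv2.resize(b,None,fx=5,fy=5,interpolation=2))
E
```

```text
t 2.63 tcp [0.4683 0.1758 0.0781] xang 30.3 tilt [ 0.004 -0.005 -1.   ] F [ 0.6 -0.3 -0. ] j7 0.24 w -0.0
tool shift cm [-0.55  1.27  0.4 ] turn 0.3
```

View pics/b3.png

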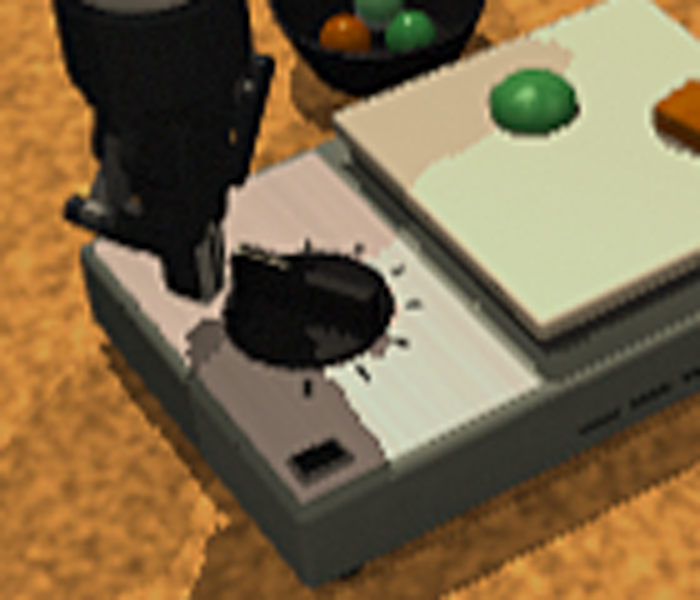

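View pics/wrist3.png

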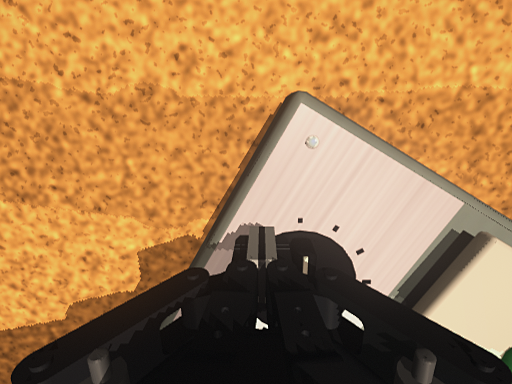

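The finger is beside the bar's pointer half with no contact, but it drifted about 13 mm in y. I'll correct that.

```bash
cat >> h.py <<'E'
AX=np.array([.510,.155])
def tgt(phi,d,rad=.026,z=.074):
    f=np.radians(phi);u=np.array([np.cos(f),np.sin(f)]);q=np.array([np.sin(f),-np.cos(f)])
    st((*(AX+rad*u-d*q),z),phi-90)
def rel():
    from bench import r
    o=r.get_obs();M=Ro.from_rotvec(o['orientation']).as_matrix();d=M.T@(np.array([*AX,0])-o['tcp_pos'])
    print('axis in tool xy mm',(d[:2]*1000).round(1),'F tool',(M.T@o['contact_force']).round(1),'M',o['moment'].round(2))
E
python3 -m pendant '0 1.0 0.4 0;0 0.3 0 0;0 0 0 0' >/dev/null
python3 -c "
from h import *
tgt(121,.022);rel()"
```

```text
t 2.98 tcp [0.478  0.1651 0.0774] xang 30.4 tilt [ 0.011 -0.005 -1.   ] F [0.3 0.1 0.2] j7 0.27 w 0.0001
tool shift cm [ 0.02 -0.09  0.34] turn -0.6
axis in tool xy mm [21.7 25.2] F tool [ 0.4  0.1 -0.2] M [ 0.01 -0.04  0.03]
```

```bash
python3 -m pendant '0.2 0 0.4 0;0.1 0 0.1 0;0 0 0 0' >/dev/null
python3 -c "
from h import *
tgt(121,.018);rel()"
python3 -m pendant '0.2 0 0 0;0.1 0 0 0;0 0 0 0' >/dev/null
python3 -c "
from h import *
tgt(121,.018);rel()"
```

```text
t 3.23 tcp [0.4797 0.1648 0.0727] xang 30.2 tilt [ 0.008 -0.005 -1.   ] F [0.1 0.1 0.6] j7 0.27 w 0.0002
tool shift cm [ 0.29 -0.2  -0.13] turn -0.8
axis in tool xy mm [20.6 24.1] F tool [ 0.1 -0.1 -0.6] M [-0.01  0.08  0.04]
t 3.48 tcp [0.4797 0.165  0.072 ] xang 30.2 tilt [ 0.002 -0.006 -1.   ] F [-2.1 -0.5  1.7] j7 0.27 w -0.0
tool shift cm [ 0.28 -0.19 -0.2 ] turn -0.8
axis in tool xy mm [21.  24.3] F tool [-2.1 -0.6 -1.7] M [-0.23  0.24 -0.02]
```

Contact: about 2 N with the bar face about 21 mm from the TCP. Now I'll push round in an arc, turning with the bar.

```bash
python3 -m pendant '0.25 -0.11 -0.05 3;0.25 -0.11 -0.02 3;0.25 -0.11 0 3' 
python3 -c "
from h import *
rel();tgt(106,.021)"
```

```text
clock: 3.73
tcp_pos: [0.4796, 0.168, 0.0712]
orientation: [-3.086, -0.567, 0.02]
contact_force: [-7.3, -4.0, 5.7]
grip_width: 0.0001
axis in tool xy mm [24.6 23.4] F tool [-8.3  1.2 -5.6] M [-0.76  1.46  0.05]
t 3.73 tcp [0.4796 0.168  0.0712] xang 20.8 tilt [-0.012 -0.006 -1.   ] F [-7.3 -4.   5.7] j7 0.13 w 0.0001
tool shift cm [ 0.5  -0.47 -0.28] turn 4.8
```

```bash
python3 -m pendant '0.15 0 -0.4 0;0.25 -0.05 -0.1 0' 
python3 -c "
from h import *
rel();tgt(106,.021)"
```

```text
clock: 3.9
tcp_pos: [0.4796, 0.1682, 0.0747]
orientation: [-3.089, -0.564, 0.033]
contact_force: [-6.4, -4.3, 0.9]
grip_width: -0.0003
axis in tool xy mm [25.3 23.5] F tool [-7.5  1.8 -0.7] M [-0.96  1.26  0.  ]
t 3.9 tcp [0.4796 0.1682 0.0747] xang 20.7 tilt [-0.02  -0.005 -1.   ] F [-6.4 -4.3  0.9] j7 0.13 w -0.0003
tool shift cm [ 0.5  -0.45  0.06] turn 4.7
```

```bash
python3 -m pendant '0.4 0 0 0;0.4 0.05 0 0' 
python3 -c "
from h import *
rel();tgt(106,.021)"
```

```text
clock: 4.07
tcp_pos: [0.4834, 0.1702, 0.0737]
orientation: [-3.089, -0.566, 0.045]
contact_force: [-5.7, -0.3, 1.7]
grip_width: -0.0
axis in tool xy mm [21.5 24.1] F tool [-5.4 -1.8 -1.6] M [0.1  0.97 0.02]
t 4.07 tcp [0.4834 0.1702 0.0737] xang 20.8 tilt [-0.028 -0.006 -1.   ] F [-5.7 -0.3  1.7] j7 0.13 w -0.0
tool shift cm [ 0.07 -0.4  -0.03] turn 4.8
```

```bash
python3 -m pendant '0.35 -0.1 0 2;0.3 -0.1 0 2' 
python3 -c "
from h import *
rel();tgt(106,.021)"
```

```text
clock: 4.23
tcp_pos: [0.4886, 0.1748, 0.0735]
orientation: [-3.107, -0.458, 0.046]
contact_force: [-6.8, -4.6, 1.6]
grip_width: 0.0002
axis in tool xy mm [16.9 25.5] F tool [-7.8  2.4 -1.4] M [-1.11  1.39 -0.03]
t 4.23 tcp [0.4886 0.1748 0.0735] xang 16.8 tilt [-0.029 -0.005 -1.   ] F [-6.8 -4.6  1.6] j7 0.07 w 0.0002
tool shift cm [-0.59 -0.11 -0.04] turn 0.8
```

```bash
cat > look.py <<'E'
import sys,cv2
from bench import r
from h import *
k=sys.argv[1]
f=r.grab_frame("side")["color"][:,:,::-1];g=r.grab_frame("scene")["color"][:,:,::-1]
a=cv2.resize(f[160:240,160:240],None,fx=5,fy=5,interpolation=2);b=cv2.resize(g[165:245,280:360],None,fx=5,fy=5,interpolation=2)
cv2.imwrite(f"pics/l{k}.png",cv2.hconcat([a,b]));rel();st()
E
python3 look.py a
```

```text
axis in tool xy mm [17.3 25.4] F tool [-4.6 -0.1 -2. ] M [-0.3   0.87  0.01]
t 4.33 tcp [0.4883 0.1747 0.0733] xang 16.8 tilt [-0.03  -0.004 -1.   ] F [-4.4 -1.2  2.1] j7 0.07 w 0.0
```

View pics/la.png

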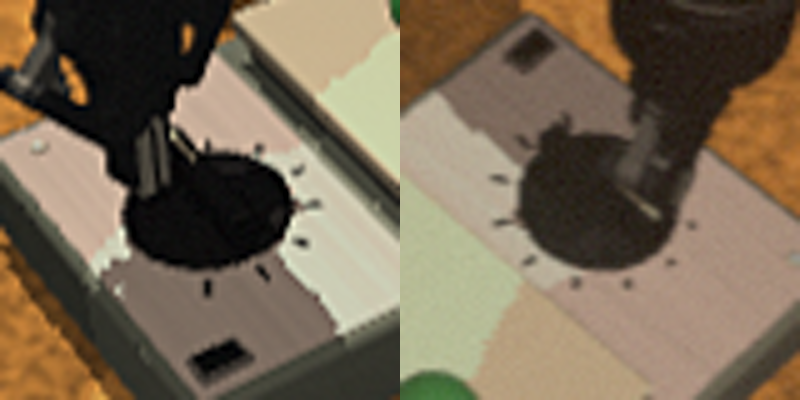

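The white line is visible in both views: side (172,135)–(195,160), scene right panel (620,188)–(658,213).

```bash
cat >> h.py <<'E'
def ang(n,p,q):
    o={'side':(160,160),'scene':(280,165)}[n]; off=0 if n=='side' else 400
    X,Y=[bp(n,o[0]+(u-off)/5-.4,o[1]+v/5-.4,.086)[:2] for u,v in(p,q)]
    d=X-Y;print(n,X.round(4),'line ang',np.degrees(np.arctan2(d[1],d[0])).round(1),'tip-axis ang',np.degrees(np.arctan2(*(X-AX)[::-1])).round(1),'r',np.hypot(*(X-AX)).round(4))
E
python3 -c "
from h import *
ang('side',(172,135),(195,160));ang('scene',(658,213),(620,188))"
```

```text
side [0.5108 0.1856] line ang 90.4 tip-axis ang 88.5 r 0.0306
scene [0.5075 0.1862] line ang 96.6 tip-axis ang 94.7 r 0.0313
```

One click done, with the bar at about 91°. I'll realign flush with the bar before the next push.

```bash
python3 -c "
from h import *
tgt(91,.022)"
python3 -m pendant '-0.5 -0.2 0 5;0 -0.2 0 7;0 0 0 5' >/dev/null
python3 -c "
from h import *
rel();tgt(91,.022)"
```

```text
t 4.33 tcp [0.4883 0.1747 0.0733] xang 16.8 tilt [-0.03  -0.004 -1.   ] F [-4.4 -1.2  2.1] j7 0.07 w 0.0
tool shift cm [ 0.1  -0.59 -0.07] turn 15.8
axis in tool xy mm [26.6 23.3] F tool [ 0.5 -0.4  0.9] M [ 0.01 -0.02  0.01]
t 4.58 tcp [0.4854 0.1787 0.0743] xang -0.7 tilt [-0.024  0.002 -1.   ] F [ 0.5  0.4 -0.9] j7 -0.19 w 0.0002
tool shift cm [ 0.21 -0.19  0.02] turn -1.7
```

```bash
python3 -m pendant '0.3 -0.2 0 0;0.3 -0.1 0 0;0.35 0 0 0;0.35 0 0 0' >/dev/null
python3 -c "
from h import *
rel();tgt(76,.021)"
```

```text
axis in tool xy mm [19.2 27.2] F tool [-4.  -0.1 -3.1] M [ 0.01  0.92 -0.09]
t 4.92 tcp [0.4935 0.1825 0.0731] xang -0.1 tilt [-0.035  0.003 -0.999] F [-3.9  0.1  3.2] j7 -0.17 w -0.0002
tool shift cm [ 0.24 -0.29 -0.1 ] turn 13.9
```

```bash
python3 -m pendant '0.35 -0.1 -0.1 1;0.3 -0.1 -0.05 2' >/dev/null
python3 -c "
from h import *
rel();tgt(76,.021)"
```

```text
axis in tool xy mm [13.7 29.3] F tool [ 1.  -0.8  0.2] M [-0.03 -0.09 -0.01]
t 5.08 tcp [0.5004 0.1851 0.0743] xang -2.8 tilt [-0.036  0.005 -0.999] F [ 1.   0.8 -0.3] j7 -0.21 w 0.0002
tool shift cm [-0.45  0.01  0.04] turn 11.2
```

```bash
python3 look.py b
```

```text
axis in tool xy mm [12.9 29.5] F tool [ 0.3 -0.4  0.8] M [ 0.01 -0.04 -0.03]
t 5.18 tcp [0.5012 0.1853 0.0744] xang -2.9 tilt [-0.034  0.005 -0.999] F [ 0.3  0.4 -0.8] j7 -0.21 w 0.0
```

View pics/lb.png

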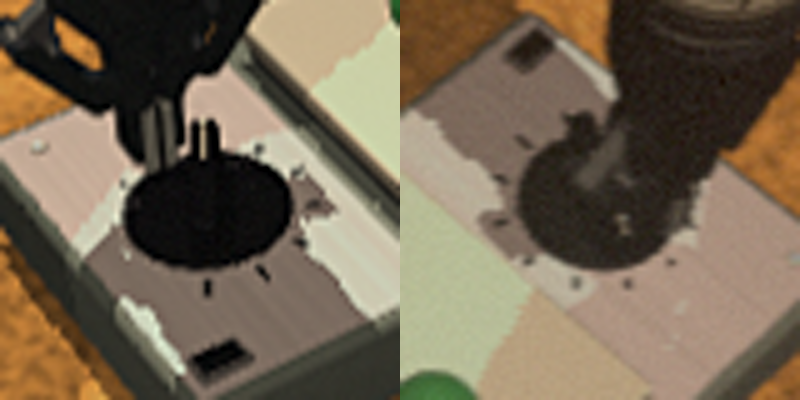

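```bash
python3 -c "
from h import *
ang('side',(203,122),(204,158));ang('scene',(627,236),(620,214))
tgt(61,.024)"
```

```text
side [0.5266 0.1853] line ang 61.7 tip-axis ang 61.4 r 0.0346
scene [0.5267 0.185 ] line ang 57.6 tip-axis ang 60.9 r 0.0343
t 5.18 tcp [0.5012 0.1853 0.0744] xang -2.9 tilt [-0.034  0.005 -0.999] F [ 0.3  0.4 -0.8] j7 -0.21 w 0.0
tool shift cm [ 0.02 -0.41  0.04] turn 26.1
```

Bar at about 61°, so two clicks are done. I'll realign by backing off slightly and turning.

```bash
python3 -m pendant '-0.3 -0.2 0 5;-0.1 -0.2 0 7;0 0 0 7;0 0 0 6' >/dev/null
python3 -c "
from h import *
rel();tgt(61,.022)"
```

```text
axis in tool xy mm [26.2 26. ] F tool [-0.  -0.5 -0.7] M [0.01 0.02 0.01]
t 5.52 tcp [0.5015 0.1905 0.0757] xang -28.6 tilt [-0.024  0.013 -1.   ] F [0.2 0.5 0.7] j7 -0.58 w 0.0001
tool shift cm [0.27 0.09 0.17] turn 0.4
```

```bash
python3 -m pendant '0.3 0 0.1 0;0.3 0 0 0;0.35 0 0 0;0.35 0 0 0' >/dev/null
python3 -c "
from h import *
rel();tgt(46,.021)"
```

```text
axis in tool xy mm [18.5 27.9] F tool [-5.4 -1.  -2.9] M [ 0.5   0.97 -0.02]
t 5.85 tcp [0.5093 0.1881 0.0738] xang -27.9 tilt [-0.032  0.015 -0.999] F [-4.2  3.4  3. ] j7 -0.56 w -0.0004
tool shift cm [ 0.31 -0.19 -0.03] turn 16.1
```

```bash
python3 -m pendant '0.35 -0.1 -0.1 1;0.2 -0.1 -0.05 2' >/dev/null
python3 -c "
from h import *
rel();tgt(46,.021)"; python3 look.py c
```

```text
axis in tool xy mm [16.3 28.6] F tool [-1.7  0.8 -0. ] M [ 0.03  0.23 -0.02]
t 6.02 tcp [0.5134 0.1877 0.0745] xang -30.5 tilt [-0.036  0.018 -0.999] F [-1.8  0.2  0.1] j7 -0.59 w 0.0
tool shift cm [-0.07 -0.03  0.05] turn 13.5
axis in tool xy mm [15.1 29. ] F tool [-0.3 -0.5 -0.1] M [-0.05 -0.02  0.01]
t 6.12 tcp [0.5146 0.1875 0.0748] xang -30.6 tilt [-0.034  0.017 -0.999] F [0.  0.6 0.1] j7 -0.59 w -0.0
```

View pics/lc.png

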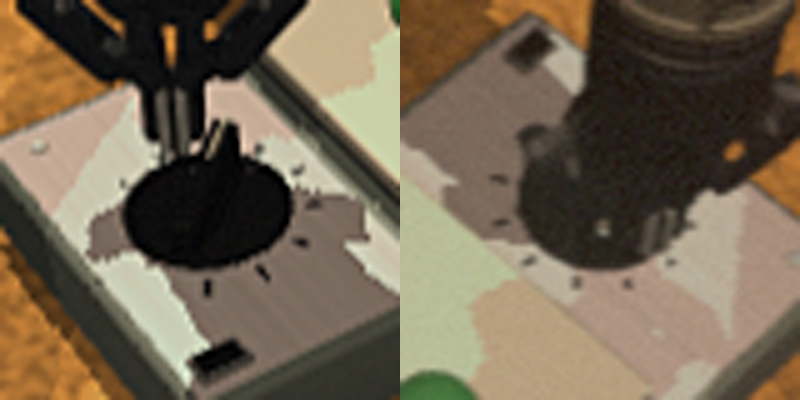

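```bash
python3 -c "
from h import *
ang('side',(230,124),(211,161))"; python3 -m pendant '-0.2 0 0 0;0 0 0 0' >/dev/null;  python3 look.py d
```

```text
side [0.5358 0.1771] line ang 41.1 tip-axis ang 40.6 r 0.034
axis in tool xy mm [15.2 29.4] F tool [-0.3  0.2  0.2] M [-0.04 -0.1   0.02]
t 6.38 tcp [0.5145 0.1879 0.0752] xang -30.6 tilt [-0.031  0.016 -0.999] F [-0.3 -0.1 -0.2] j7 -0.59 w 0.0002
```

View pics/ld.png

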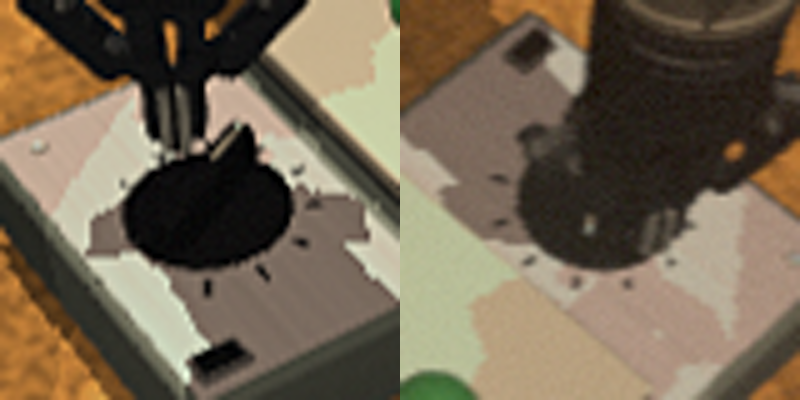

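```bash
python3 -c "
from h import *
ang('side',(241,126),(212,160))
tgt(31,.025)"
```

```text
side [0.5391 0.173 ] line ang 29.6 tip-axis ang 31.7 r 0.0343
t 6.38 tcp [0.5145 0.1879 0.0752] xang -30.6 tilt [-0.031  0.016 -0.999] F [-0.3 -0.1 -0.2] j7 -0.59 w 0.0002
tool shift cm [ 0.33 -0.42  0.1 ] turn 28.4
```

Bar at about 31°: three clicks, and the snap takes a moment to finish. I'll realign for the last one.

```bash
python3 -m pendant '-0.2 -0.2 0 5;0.1 -0.2 0 7;0.1 0 0 7;0 0 0 7;0 0 0 2' >/dev/null
python3 -c "
from h import *
rel();tgt(31,.023)"
```

```text
axis in tool xy mm [28.4 22.9] F tool [-1.3 -0.1 -0.1] M [-0.03  0.03 -0.01]
t 6.8 tcp [0.5178 0.1908 0.076 ] xang -59.6 tilt [-0.019  0.026 -0.999] F [-0.5  1.2  0.1] j7 -1.0 w 0.0
tool shift cm [ 0.37 -0.09  0.19] turn -0.6
```

```bash
python3 -m pendant '0.3 -0.1 0.1 0;0.3 -0.1 0.1 0;0.3 -0.1 0 0;0.3 0 0 0' >/dev/null
python3 -c "
from h import *
rel();tgt(16,.021)"
```

```text
axis in tool xy mm [19.8 26.1] F tool [-11.    0.9  -6. ] M [ 1.81  1.26 -0.14]
t 7.13 tcp [0.5249 0.1848 0.0733] xang -59.2 tilt [-0.024  0.027 -0.999] F [-6.2  8.9  6.3] j7 -0.97 w -0.0001
tool shift cm [ 0.43 -0.24 -0.09] turn 14.8
```

```bash
python3 -m pendant '0.2 0 -0.15 0;0.25 0 -0.05 0' >/dev/null
python3 -c "
from h import *
rel();tgt(16,.021)"
```

```text
axis in tool xy mm [20.2 25.7] F tool [-7.7 -1.   1.5] M [ 1.42  0.69 -0.09]
t 7.3 tcp [0.5247 0.1847 0.0743] xang -58.9 tilt [-0.032  0.03  -0.999] F [-3.2  7.1 -1.3] j7 -0.96 w -0.0003
tool shift cm [ 0.43 -0.27  0.01] turn 15.1
```

```bash
python3 -m pendant '0.35 -0.05 0 0;0.3 -0.05 0 1' >/dev/null
python3 -c "
from h import *
rel();tgt(16,.021)"
```

```text
axis in tool xy mm [20.3 26. ] F tool [-6.1  0.7 -3.3] M [ 1.    0.88 -0.07]
t 7.47 tcp [0.5258 0.1843 0.0737] xang -59.5 tilt [-0.041  0.034 -0.999] F [-3.5  4.8  3.6] j7 -0.96 w 0.0002
tool shift cm [ 0.34 -0.19 -0.05] turn 14.5
```

```bash
python3 -m pendant '0.5 -0.05 -0.05 0;0.4 -0.05 0 0' >/dev/null
python3 -c "
from h import *
rel();tgt(16,.021)"
```

```text
axis in tool xy mm [15.2 26.8] F tool [-1.   0.4 -0.1] M [ 0.09  0.15 -0.  ]
t 7.63 tcp [0.5293 0.1801 0.0736] xang -59.2 tilt [-0.048  0.036 -0.998] F [-0.9  0.6  0.2] j7 -0.95 w -0.0002
tool shift cm [-0.2  -0.1  -0.04] turn 14.8
```

```bash
python3 -m pendant '0 0 0 0;0 0 0 0;0 0 0 0' >/dev/null;  python3 look.py e
```

```text
axis in tool xy mm [12.8 27.2] F tool [0.7 0.3 0. ] M [ 0.03 -0.07  0.03]
t 7.98 tcp [0.5308 0.1783 0.0737] xang -59.2 tilt [-0.046  0.034 -0.998] F [ 0.1 -0.8 -0.1] j7 -0.94 w -0.0
```

View pics/le.png

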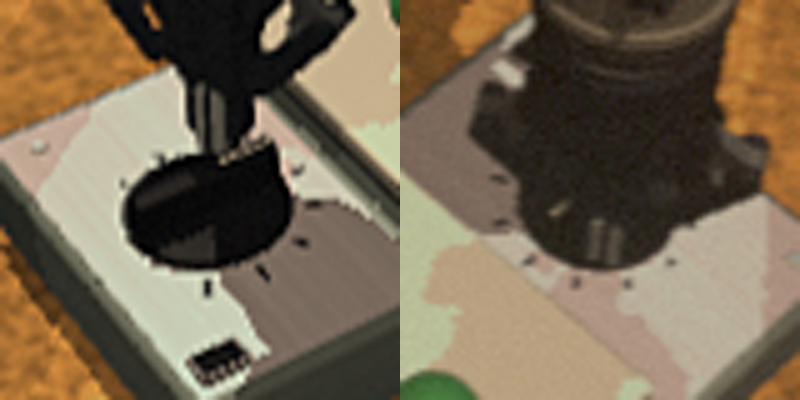

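```bash
python3 -c "
from h import *
ang('side',(268,142),(222,160));ang('scene',(552,216),(565,204))"; python3 -m pendant '-0.5 0 -0.2 0;-0.5 0 -0.5 0;-0.3 0 -2 0;0 0 -3.5 0;0 0 -3.5 0;0 -3 -2 0;0 -4 0 0;0 -4 0 0';  python3 look.py f
```

```text
side [0.5435 0.1565] line ang -3.5 tip-axis ang 2.6 r 0.0335
scene [0.5434 0.1547] line ang 2.9 tip-axis ang -0.6 r 0.0334
clock: 8.65
tcp_pos: [0.6187, 0.2431, 0.1944]
orientation: [2.718, -1.549, -0.1]
contact_force: [-0.1, 0.9, -0.3]
grip_width: -0.0
axis in tool xy mm [ 30.5 135.3] F tool [-0.  -0.2  0.1] M [ 0.   -0.04 -0.06]
t 8.75 tcp [0.6217 0.2467 0.1928] xang -59.1 tilt [-0.047  0.039 -0.998] F [ 0.1  0.1 -0.1] j7 -1.09 w 0.0002
```

View pics/lf.png

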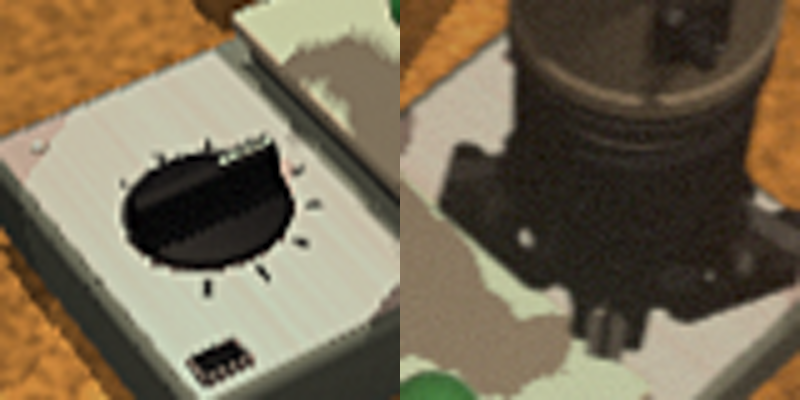

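```bash
python3 -m pendant '-3 0 -2.5 0;-3 0 -2.5 0;-3 0 -2 0;0 0 0 0;0 0 0 0;0 0 0 0' >/dev/null;python3 look.py g
python3 - <<'E'
import cv2
from bench import r
a=r.grab_frame("side")["color"];b=r.grab_frame("scene")["color"]
cv2.imwrite("pics/fin.png",cv2.vconcat([a[90:300,100:400],b[130:360,190:490]])[:,:,::-1])
E
```

```text
axis in tool xy mm [123.2 131.7] F tool [ 0.8  0.5 -0.1] M [-0.05 -0.03  0.02]
t 9.35 tcp [0.5766 0.3244 0.268 ] xang -59.3 tilt [-0.043  0.045 -0.998] F [ 0.  -0.9  0.1] j7 -1.27 w 0.0
```

View pics/fin.png

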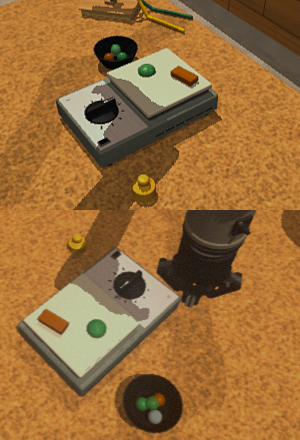

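View pics/lg.png

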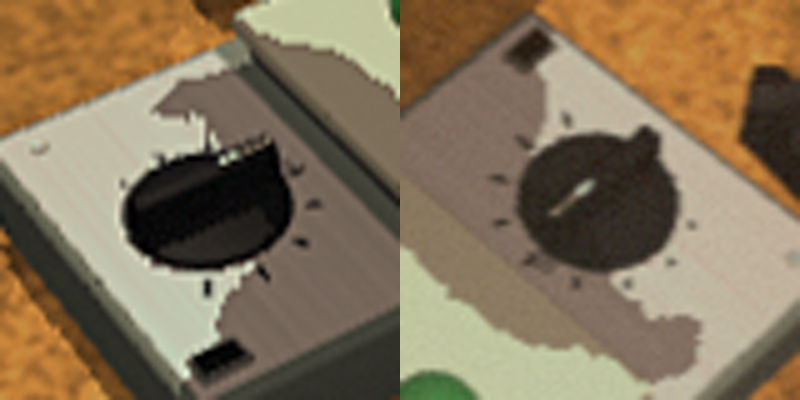

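```bash
python3 -c "
from h import *
ang('side',(268,142),(220,161));ang('scene',(552,216),(592,184))
from bench import r
r.hand_in()"
```

```text
side [0.5435 0.1565] line ang -3.2 tip-axis ang 2.6 r 0.0335
scene [0.5434 0.1547] line ang -1.0 tip-axis ang -0.6 r 0.0334
the job is handed in; nothing more can be done
```

I turned the dial four clicks clockwise, from the anticlockwise end stop (pointer at about 121°) to about 1°, and handed the job in at about 9.5 s. I pushed with the outer face of one finger, the gripper shut, one click at a time, and never gripped the dial.

- **Dial position:** with the hand clear, the two fixed cameras gave pointer angles between -3° and +3°. The expected click is at about +1°, so they agree within the few degrees these readings are good to. The bar stayed put after I backed off.
- **Forces:** the highest I read was about 13 N in total, about 11 N of it along the push. It came early in the fourth click, above the 5–8 N a click should need. I read forces only between moves, so short peaks could have been missed. At the end the reading was about zero.
- **Other objects:** in the last pictures the glass pieces, bowl and weight look where they were at the start. I judged this by eye and did not re-measure them. No touch on the slab was seen.
- **Small flaws:** the tool had picked up a tilt of about 3° by the end, and the first descent drifted about 13 mm. I corrected the drift before touching the dial.

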